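# Lid the storage box and press it home

### The job

Take the wooden lid out of the drying rack and lay it down flat on the worktop with its grip upward and let go of it; then pick it up by the grip, set it in the mouth of the white storage box and press it down against the rubber seal until it is fully home, flush with the rim at both ends, and let go. Do not knock over the drinking glass or the pepper mill.

Things in the scene. Friction and masses are not known exactly. Their poses are not given: they have to be found in the camera images.
- lid_center (a point): Wooden lid, plate 110 x 58 x 12 mm, about 80 g. Point: centre of the plate, half-way through its thickness. x along the 110 mm side, y along the 58 mm side, z from underside to grip side. At the start it stands on a short end in the rack's front slot: x upright, lower end 10 mm above the worktop, grip facing the saucer (rack's +x). Both ends are alike.
- lid_handle (a point): Middle of the lid's grip: a wooden bar 44 mm long (lid x), 14 mm wide (lid y), standing 27 mm out from the plate at its centre. This point lies 16 mm above the grip side of the plate, 22 mm from lid_center. Same axes as lid_center.
- lid_end_a (a point): Point on the grip side of the plate, on its middle line 48 mm from the centre towards -x of the lid (7 mm from that short edge). Same axes as lid_center. Held by its two long edges alone, the lid can swing about the line between the finger pads: near its top it hangs upright, and with the lower end set on the worktop it can be swung down flat.
- lid_end_b (a point): The same at the other end, 48 mm towards +x of the lid.
- drying_rack: Fixed small rack; origin on its underside below the lid slot. Base 10 mm thick, from 38 mm in front (-x) to 82 mm behind and 55 mm to either side (y). The slot lies along y between two steel bars (15 mm apart, 84 mm long, tops 36 mm above the worktop). A white saucer of 104 mm diameter is fixed upright 44 to 53 mm behind the slot, its top 114 mm above the worktop.
- box_mouth (a point): White stoneware storage box, open on top, 138 mm (x) x 86 mm (y) x 60 mm high outside, fixed. Point: centre of the mouth at rim height; z up, x along its long side. Mouth 118 x 66 mm, bevelled at the rim; the lid goes in with its long side along x, either way round. Laid in, it rests on the seal with its plate 6 mm proud of the rim; pressed home it is flush.
- glass_mid (a point): Clear drinking glass, 65 mm diameter, 88 mm tall, loose, standing behind the working area. Point at its axis, half-way up. z up.
- mill_mid (a point): Wooden pepper mill, 58 mm diameter, 170 mm tall, loose, standing behind the working area. Point at its axis, half-way up. z up.
- seal_a (a joint): Half of the dark rubber seal inside the storage box, at the -x end of the mouth. 0 = up (as found, 6 mm below the rim), 0.006 = pressed fully down on its firm stop. It stays where it is pushed and takes about 7 N to push, so about 14 N on the middle of the lid or about 8 N over one end.
- seal_b (a joint): Half of the dark rubber seal inside the storage box, at the +x end of the mouth. 0 = up (as found, 6 mm below the rim), 0.006 = pressed fully down on its firm stop. It stays where it is pushed and takes about 7 N to push, so about 14 N on the middle of the lid or about 8 N over one end.

How it is judged:
By the outcome, as a careful person would: the job done as asked, in the order asked, and still so for the second after the job is handed in, with the robot touching nothing.
It also fails if it takes over 69 s, if anything falls off the work surface, if the arm or the gripper's body presses on something with over 40 N, if the wrist force passes 120 N, or if a joint passes its speed limit or range.

### The arm

A 6-joint arm with a two-finger parallel gripper is mounted at the origin on a cart in front of the work surface, level with it; the furniture and walls round the work are solid. World frame = base frame: x ahead of the robot, y to its left, z up, the work surface at z = 0. Lengths are in m, angles in rad, forces in N, time in s.
With the tool pointing down it reaches from about 0.275 to 0.725 m from the base axis. Payload 15.9 kg.
Tool frame: the origin (TCP) lies between the finger pads; the fingertips stand 22 mm ahead of it and the grasp point (between the pads) lies 3 mm ahead of it; z points along the fingers, y is the line along which they close (so a half turn about z gives the same grasp; the last joint's range is limited). The gripper opens to 85 mm and grips with 20 to 120 N. Pads are 22 mm wide; open, the fingers measure 114 mm over their backs; the gripper's body (76 mm by 85 mm) begins 54 mm behind the grasp point. The pads swing forward as they close: fully open they stand 13 mm farther back than shut.
Start: joints at [1.311, 0.213, -0.034, 1.323, 0, 1.571], TCP at [0.128, 0.483, 0.253] pointing down, gripper open.
Joint ranges: [-2.98, 2.98], [-0.74, 1.72], [-1.14, 1.35], [-2.1, 2.04], [-1.57, 1.44], [-3.14, 3.14]. Speed limits (rad/s): [1.89, 1.89, 2.39, 2.57, 3.14, 3.14].

### API

Orientations are given as a 3x3 rotation matrix whose columns are the frame's x, y, z axes.
In Python, from plant import env, vision gives the robot as it stands. The module is installed in compiled form; this text tells all that it offers.
- The arm moves only by the tool drive_tool, never from a script. Its argument "increments" is a list that holds one entry, the list of rows, each a list of 7 numbers: the gripper command: -1 is shut, 1 is fully open, values between are in proportion, then the shift along the tool's x, y, z in mm, then the turn, a rotation vector about the tool's x, y, z in rad. A call has 1 to 10 rows; each row is the pose to reach, as a shift and turn from the pose commanded when the call began, along the tool's axes at that moment; what a row does not reach only later rows make up. A row lasts 1/12 s, in which the tool goes at most 41.7 mm and 7.16 degrees, less where a joint would pass 70% of its speed; a pose out of reach is approached as far as the arm can. A call with a gripper value outside its range is refused whole. The fingers move at their own pace and stop on an object; the grip force is fixed at half the most. Time passes only in rows, so rows that repeat a pose let the fingers close. It gives the time, the measured TCP pose, the force, the opening and the grip force at its end, in the units of the state.
- env.get_state(): the state, without advancing time (a new reading comes with each control period).
- vision.snapshot(name): name is "scene" or "side" or "wrist"; returns the picture (400x640x3 uint8, red, green, blue); there is no depth.
- vision.camera_params(name): a dict with "camera_matrix" (3x3 intrinsics, pixels), "distortion" ([k1, k2, p1, p2, k3] as OpenCV has them; the pictures are not rectified), "eye" and "orientation" of the camera in the world. Camera axes: x right, y down, z forward; pixel columns grow to the right and rows downward; lengths in m; the calibration is good to about 2 mm. A picture is of the moment at which its call begins: read the wrist's pose just before it. camera_params takes no time and is no camera call; for the wrist camera it gives the pose at the moment of the call.
- env.hand_in(): hands the job in; it is judged then, once.
Trained networks look in the newest picture that a camera, given by its name, has taken for a name from the list of things; names that differ only in an ending like _2 or _b are one class to them, and where a whole thing is asked for, a point or a joint stands for the part that bears it (a point fixed in the world has none). Each returns a list of dicts, best first, with "score" (0 to 1); they miss things now and then, are a little off and sometimes report something else, mostly with a low value. They report only what shows in the picture. A call takes as long as a camera call.
- vision.cut_out(label, camera): "region" (400x640 bool, what is visible of it).
- vision.spot_point(label, camera): "point" ([x, y, z] in m, in world coordinates, good to about 4 mm: a listed point, or the origin of a listed thing).
The state is a dict: "time_s": time; "joint_pos": joint angles; "dq": joint speeds; "joint_efforts": joint torques, N m; "tcp_pos": TCP position; "eef_rot": TCP orientation; "wrist_force": force on the tool from outside, world axes, zero at the start; "moment": the same for the moment, N m; "gripper_width": opening from 0.0 (shut) to 1.0 (fully open); "grasp_force": force on a finger pad.
Only numpy, scipy, OpenCV 4.12 (cv2) and the standard library are available. Lean on these libraries where they do the work, as an engineer would, in place of code of your own. Each camera call takes 0.05 s, during which the arm holds its last target. There are 200 camera calls.

## Working session

There is one attempt and no reset: what is moved stays moved. The work goes in short steps, Python scripts to look and compute and a tool call to move; the robot and the scene stay as the last step left them, time stands still between calls to the robot, and variables do not carry over. Pictures are saved under pics/ and viewed, at most 10 in all, crops included, and the job is handed in when it is done.

Besides the shell and the picture viewer there is one more tool, called as a command line: name --argument value ..., lists and objects as JSON in quotes. drive_tool: Moves the arm, as the interface text tells. Its arguments: {"type":"object","properties":{"increments":{"type":"array"}},"required":["increments"]}

```bash
mkdir -p pics; python3 - <<'E'
from plant import env, vision
import cv2, numpy as np
np.set_printoptions(precision=4,suppress=True)
s=env.get_state(); print(s['time_s'],s['tcp_pos'],s['eef_rot'],s['gripper_width'],s['wrist_force'])
a=vision.snapshot('scene');b=vision.snapshot('side')
for c in('scene','side'):
  p=vision.camera_params(c); print(c,p['eye'],p['orientation'][:,2] if hasattr(p['orientation'],'shape') else p['orientation'])
  for l in('lid_center','lid_handle','lid_end_a','drying_rack','box_mouth','glass_mid','mill_mid'):
    print(l,[(np.round(d['point'],4).tolist(),round(d['score'],2)) for d in vision.spot_point(l,c)[:2]])
cv2.imwrite('pics/a.png',cv2.cvtColor(cv2.resize(np.vstack([a,b]),(480,600)),cv2.COLOR_RGB2BGR))
cv2.imwrite('pics/a1.png',cv2.cvtColor(a,cv2.COLOR_RGB2BGR))
print(env.get_state()['time_s'])
E
```

```text
0.0 [0.1284 0.4829 0.2528] [[-0.9664  0.2569 -0.0003]
 [ 0.2569  0.9664 -0.0011]
 [-0.     -0.0011 -1.    ]] 0.9994606154198595 [-0.1614  0.4821 -0.8675]
scene [0.271  0.4515 0.5045] [ 0.3595 -0.7846 -0.5051]
lid_center [([0.4953, -0.3959, 0.0654], 0.9)]
lid_handle [([0.5226, -0.3893, 0.0661], 0.72)]
lid_end_a [([0.5044, -0.3958, 0.0179], 0.97), ([0.5033, -0.3913, 0.1136], 0.93)]
drying_rack [([0.4961, -0.3986, 0.0048], 0.58)]
box_mouth [([0.4869, -0.1883, 0.06], 0.7)]
glass_mid [([0.6478, -0.0407, 0.0437], 0.91)]
mill_mid [([0.6537, -0.1508, 0.0824], 0.68)]
side [ 0.2007 -0.8776  0.443 ] [ 0.4419  0.7989 -0.408 ]
lid_center [([0.4971, -0.392, 0.0676], 0.69)]
lid_handle [([0.5169, -0.39, 0.0663], 0.75)]
lid_end_a [([0.5006, -0.3896, 0.0134], 0.96), ([0.5098, -0.3906, 0.1101], 0.64)]
drying_rack []
box_mouth [([0.4902, -0.1802, 0.0579], 0.84)]
glass_mid [([0.6478, -0.0407, 0.0492], 0.71)]
mill_mid [([0.6528, -0.1531, 0.0852], 0.68), ([0.5087, -0.3931, 0.1128], 0.27)]
0.8
```

View pics/a.png

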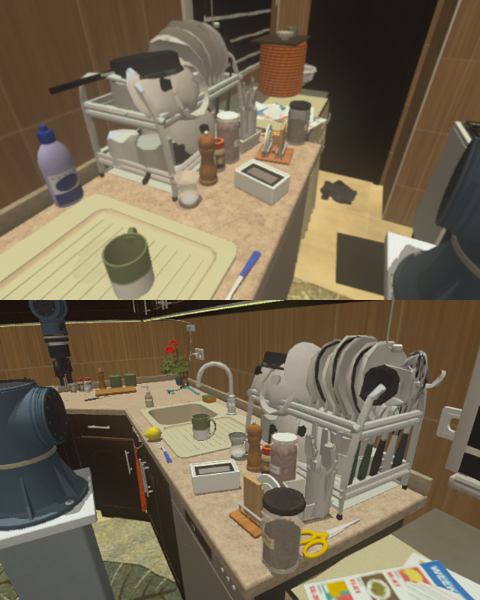

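The pictures show the box at about (260,180) in the scene view. The rack with the lid is behind it at (275,145), and there is free worktop between the box and the drainboard.

```bash
cat > h.py <<'E'
from plant import env, vision
import cv2, numpy as np
np.set_printoptions(precision=4,suppress=True)
def par(c):
    p=vision.camera_params(c); return [np.array(p[k],float) for k in('camera_matrix','distortion','eye','orientation')]
def toplane(P,px,z):
    K,D,e,R=P; u=cv2.undistortPoints(np.array(px,float).reshape(-1,1,2),K,D).reshape(-1,2)
    d=np.c_[u,np.ones(len(u))]@R.T
    return e+d*((z-e[2])/d[:,2])[:,None]
def proj(P,X):
    K,D,e,R=P; r=cv2.Rodrigues(R.T)[0]
    return cv2.projectPoints(np.array(X,float).reshape(-1,1,3),r,-R.T@e,K,D)[0].reshape(-1,2)
def save(n,im): cv2.imwrite('pics/'+n,cv2.cvtColor(im,cv2.COLOR_RGB2BGR))
def spots(c,*ls):
    for l in ls: print(c,l,[(np.round(d['point'],4).tolist(),round(d['score'],2)) for d in vision.spot_point(l,c)[:2]])
def local(v):
    """world vector -> tool axes, mm"""
    s=env.get_state(); return np.array(s['eef_rot']).T@np.array(v)*1000
E
python3 - <<'E'
from h import *
b=cv2.imread('pics/a1.png'); c=cv2.resize(b[100:300,290:450],None,fx=3,fy=3,interpolation=cv2.INTER_CUBIC)
cv2.imwrite('pics/b.png',c)
P=par('scene')
for x in(.35,.4,.45,.5): print(x,proj(P,[[x,-.39,0],[x,-.184,0],[x,-.04,0],[x,.05,0]]).round().tolist())
E
```

```text
0.35 [[429.0, 221.0], [410.0, 269.0], [392.0, 316.0], [377.0, 354.0]]
0.4 [[409.0, 217.0], [387.0, 262.0], [365.0, 307.0], [348.0, 343.0]]
0.45 [[390.0, 212.0], [365.0, 256.0], [340.0, 299.0], [320.0, 333.0]]
0.5 [[372.0, 208.0], [344.0, 250.0], [316.0, 291.0], [294.0, 323.0]]
```

View pics/b.png

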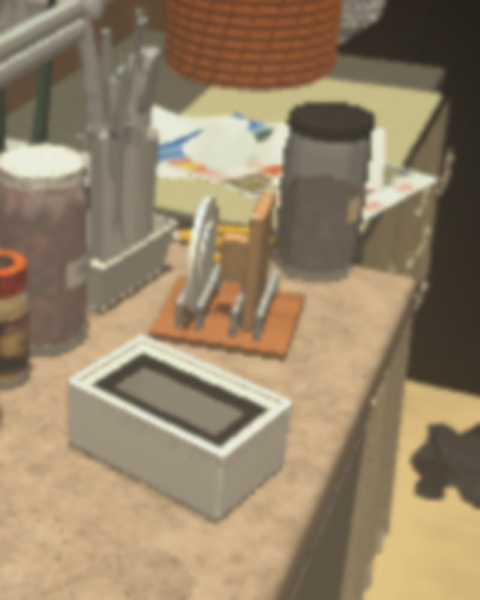

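The box rim corners in the crop are at (145,338), (290,402), (218,455) and (70,380). The rack base edge runs (152,333) to (290,355), and the worktop front edge passes (340,470).

```bash
python3 - <<'E'
from h import *
P=par('scene'); f=lambda l:np.array(l,float)/3+[290,100]
X=toplane(P,f([[145,338],[290,402],[218,455],[70,380]]),.06);print(X)
print('c',X.mean(0));d=(X[0]-X[1]);e=X[3]-X[2];print(np.degrees([np.arctan2(v[1],v[0]) for v in(d,e)]),np.linalg.norm(d),np.linalg.norm(e))
X=toplane(P,f([[152,333],[285,355],[303,292]]),.01);print(X);d=X[0]-X[1];e=X[1]-X[2]
print(np.degrees([np.arctan2(d[1],d[0]),np.arctan2(e[1],e[0])]),np.linalg.norm(d),np.linalg.norm(e))
X=toplane(P,f([[160,333-15],[340,470],[275,595]]),0);print(X)
d=toplane(P,f([[320,275]]),0);print('jar',d)
s=env.get_state();R=np.array(s['eef_rot']);print(s['joint_pos'])
E
```

```text
[[ 0.5363 -0.2366  0.06  ]
 [ 0.4114 -0.2     0.06  ]
 [ 0.437  -0.12    0.06  ]
 [ 0.563  -0.1589  0.06  ]]
c [ 0.4869 -0.1789  0.06  ]
[-16.3462 -17.1593] 0.13012521159385035 0.13179896883071254
[[ 0.5638 -0.3243  0.01  ]
 [ 0.4502 -0.3389  0.01  ]
 [ 0.4659 -0.4523  0.01  ]]
[ 7.3407 97.9079] 0.11456087751444818 0.1144832419217556
[[ 0.5731 -0.3675  0.    ]
 [ 0.3731 -0.2182  0.    ]
 [ 0.3793 -0.0744  0.    ]]
jar [[ 0.4642 -0.511   0.    ]]
[ 1.311   0.2129 -0.0344  1.3235 -0.      1.5708]
```

drive_tool --increments '[[[1,-582,-751,0,0,0,-0.393],[1,-582,-751,0,0,0,-0.393],[1,-582,-751,0,0,0,-0.393],[1,-582,-751,0,0,0,-0.393],[1,-582,-751,0,0,0,-0.393],[1,-582,-751,0,0,0,-0.393],[1,-582,-751,0,0,0,-0.393],[1,-582,-751,0,0,0,-0.393],[1,-582,-751,0,0,0,-0.393],[1,-582,-751,0,0,0,-0.393]]]'

```text
time_s: 1.63
tcp_pos: [0.2822, 0.121, 0.2536]
eef_rot: [[-0.991, -0.133, 0.001], [-0.133, 0.991, 0.0], [-0.001, 0.0, -1.0]]
wrist_force: [0.5, 0.2, -0.2]
gripper_width: 1.001
grasp_force: 0.0
```

drive_tool --increments '[[[1,-140,-515,0,0,0,0],[1,-140,-515,0,0,0,0],[1,-140,-515,0,0,0,0],[1,-140,-515,0,0,0,0],[1,-140,-515,0,0,0,0],[1,-140,-515,0,0,0,0],[1,-140,-515,0,0,0,0],[1,-140,-515,0,0,0,0],[1,-140,-515,0,0,0,0],[1,-140,-515,0,0,0,0]]]'

```text
time_s: 2.47
tcp_pos: [0.4358, -0.2433, 0.2534]
eef_rot: [[-0.991, -0.132, 0.0], [-0.132, 0.991, -0.0], [-0.0, -0.0, -1.0]]
wrist_force: [0.4, 1.1, 0.6]
gripper_width: 0.998
grasp_force: 0.0
```

drive_tool --increments '[[[1,-30,-118,0,0,0,0],[1,-30,-118,0,0,0,0],[1,-30,-118,0,0,0,0],[1,-30,-118,0,0,0,0],[1,-30,-118,0,0,0,0]]]'

```text
time_s: 2.88
tcp_pos: [0.4811, -0.3554, 0.2519]
eef_rot: [[-0.991, -0.131, -0.001], [-0.131, 0.991, 0.001], [0.001, 0.001, -1.0]]
wrist_force: [0.9, 0.4, -0.2]
gripper_width: 0.999
grasp_force: 0.0
```

```bash
python3 - <<'E'
from h import *
s=env.get_state(); print(s['time_s'],s['tcp_pos'],s['joint_pos'],s['wrist_force'])
P=par('wrist');w=vision.snapshot('wrist'); save('c.png',w)
spots('wrist','lid_center','lid_end_a','lid_handle','drying_rack','box_mouth')
t=s['tcp_pos'];print(proj(P,[[t[0],t[1],.12],[.497,-.393,.12]]))
for d in vision.cut_out('lid_center','wrist')[:1]:
  r=d['region'].astype(np.uint8);print(d['score'],cv2.minAreaRect(np.argwhere(r)[:,::-1].astype(np.float32)))
E
```

```text
2.8833 [ 0.4811 -0.3554  0.2519] [-0.6363  0.4249  0.2551  1.4029  0.     -0.7676] [ 0.9001  0.4432 -0.2354]
wrist lid_center [([0.4968, -0.3913, 0.0637], 0.79)]
wrist lid_end_a [([0.5028, -0.3886, 0.0164], 0.87), ([0.5072, -0.393, 0.1116], 0.64)]
wrist lid_handle [([0.4963, -0.3927, -0.0007], 0.65)]
wrist drying_rack [([0.499, -0.3959, -0.0002], 0.8)]
wrist box_mouth [([0.4933, -0.1817, 0.0575], 0.83)]
[[324.9091 195.9253]
 [273.0167 209.7678]]
0.58 ((277.93182373046875, 204.09030151367188), (77.78885650634766, 57.690547943115234), 1.5074357986450195)
```

View pics/c.png

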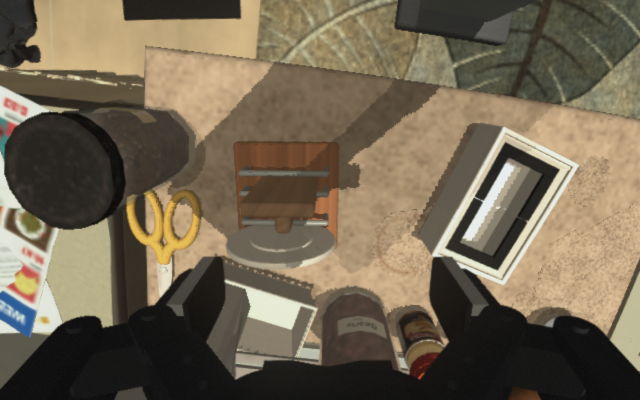

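The wrist view shows the lid standing upright in the rack at about (280,195), square to the tool, with the grip toward the saucer at (283,225). The box mouth is at (510,205).

drive_tool --increments '[[[1,0,0,30,0,0,0],[1,0,0,60,0,0,0],[1,0,0,60,0,0,0],[1,0,0,60,0,0,0]]]'

```text
time_s: 3.57
tcp_pos: [0.4803, -0.353, 0.1933]
eef_rot: [[-0.991, -0.133, -0.002], [-0.133, 0.991, 0.001], [0.002, 0.002, -1.0]]
wrist_force: [0.2, 0.2, 1.6]
gripper_width: 1.0
grasp_force: 0.0
```

drive_tool --increments '[[[1,-12.5,-40,10,0,0,0],[1,-12.5,-40,30,0,0,0],[1,-12.5,-40,55,0,0,0],[1,-12.5,-40,75,0,0,0],[1,-12.5,-40,83,0,0,0],[1,-12.5,-40,83,0,0,0],[1,-12.5,-40,83,0,0,0]]]'

```text
time_s: 4.15
tcp_pos: [0.4993, -0.3923, 0.1123]
eef_rot: [[-0.991, -0.133, 0.001], [-0.133, 0.991, -0.001], [-0.001, -0.001, -1.0]]
wrist_force: [-0.7, 0.1, 1.6]
gripper_width: 1.006
grasp_force: 0.0
```

```bash
python3 - <<'E'
from h import *
s=env.get_state(); print(s['time_s'],s['tcp_pos'],s['wrist_force'])
w=vision.snapshot('wrist'); v=vision.snapshot('side')
save('d.png',np.hstack([cv2.resize(w,(480,300)),cv2.resize(v[150:350,250:450],(300,300))]))
E
```

```text
4.15 [ 0.4993 -0.3923  0.1123] [-0.7042  0.0768  1.5927]
```

View pics/d.png

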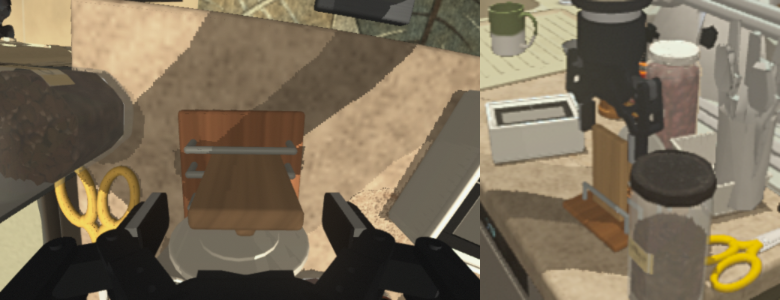

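The fingers straddle the lid's top edge: lid from 190 to 302, fingertips at 165 and 325. It's centred, so I'll close.

drive_tool --increments '[[[-1,0,0,0,0,0,0],[-1,0,0,0,0,0,0],[-1,0,0,0,0,0,0],[-1,0,0,0,0,0,0],[-1,0,0,0,0,0,0],[-1,0,0,0,0,0,0],[-1,0,0,0,0,0,0]]]'

```text
time_s: 4.83
tcp_pos: [0.4992, -0.3922, 0.1117]
eef_rot: [[-0.991, -0.133, 0.002], [-0.133, 0.991, -0.001], [-0.001, -0.001, -1.0]]
wrist_force: [-1.2, 1.6, 9.7]
gripper_width: 0.667
grasp_force: 64.0
```

drive_tool --increments '[[[-1,0,0,-10,0,0,0],[-1,0,0,-25,0,0,0],[-1,0,0,-45,0,0,0],[-1,0,0,-70,0,0,0],[-1,0,0,-95,0,0,0],[-1,0,0,-110,0,0,0],[-1,0,0,-120,0,0,0],[-1,0,0,-120,0,0,0]]]'

```text
time_s: 5.5
tcp_pos: [0.4993, -0.3924, 0.2329]
eef_rot: [[-0.991, -0.133, 0.003], [-0.133, 0.991, -0.002], [-0.002, -0.002, -1.0]]
wrist_force: [-0.3, 0.6, -1.3]
gripper_width: 0.666
grasp_force: 64.0
```

drive_tool --increments '[[[-1,-5,25,0,0,0,0.01],[-1,-13,60,0,0,0,0.03],[-1,-21,100,0,0,0,0.05],[-1,-30,140,0,0,0,0.07],[-1,-38,180,0,0,0,0.09],[-1,-46,220,0,0,0,0.1],[-1,-54,260,0,0,0,0.11],[-1,-62,300,0,0,0,0.133],[-1,-70,335,0,0,0,0.133],[-1,-74,355,0,0,0,0.133]]]'

```text
time_s: 6.33
tcp_pos: [0.5243, -0.0268, 0.2294]
eef_rot: [[-1.0, -0.002, -0.001], [-0.002, 1.0, 0.001], [0.001, 0.001, -1.0]]
wrist_force: [0.8, -0.3, -1.5]
gripper_width: 0.665
grasp_force: 64.1
```

drive_tool --increments '[[[-1,0,0,20,0,0,0],[-1,0,0,50,0,0,0],[-1,0,0,80,0,0,0],[-1,0,0,100,0,0,0],[-1,0,0,110,0,0,0],[-1,0,0,110,0,0,0]]]'

```text
time_s: 6.83
tcp_pos: [0.5231, -0.0301, 0.1179]
eef_rot: [[-1.0, -0.0, -0.005], [-0.0, 1.0, 0.0], [0.005, 0.0, -1.0]]
wrist_force: [-0.9, 0.4, -0.9]
gripper_width: 0.665
grasp_force: 64.1
```

```bash
python3 - <<'E'
from h import *
s=env.get_state(); print(s['time_s'],s['tcp_pos'],s['wrist_force'],s['gripper_width'])
w=vision.snapshot('wrist'); v=vision.snapshot('side')
spots('wrist','lid_center','lid_end_a','lid_handle','box_mouth')
spots('side','lid_center','lid_end_a','lid_handle')
save('e.png',np.hstack([cv2.resize(w,(480,300)),cv2.resize(v[120:320,220:420],(300,300))]))
E
```

```text
6.8333 [ 0.5231 -0.0301  0.1179] [-0.948   0.3963 -0.9411] 0.6651824489110055
wrist lid_center [([0.5193, -0.0297, 0.0703], 0.87)]
wrist lid_end_a [([0.5313, -0.0288, 0.1179], 0.97), ([0.5285, -0.0265, 0.026], 0.72)]
wrist lid_handle []
wrist box_mouth [([0.4912, -0.1827, 0.0573], 0.86)]
side lid_center [([0.5224, -0.0293, 0.0733], 0.98)]
side lid_end_a [([0.5318, -0.0282, 0.1201], 0.8), ([0.5265, -0.0282, 0.0239], 0.73)]
side lid_handle [([0.5415, -0.0299, 0.0726], 0.66)]
```

View pics/e.png

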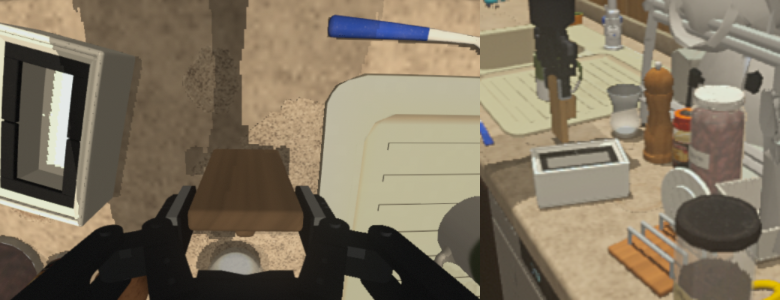

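The lid hangs upright between the pads, top edge at (245,215). The drainboard edge is at column ~325 and the box is on the left.

```bash
python3 - <<'E'
from h import *
P=par('wrist'); print(toplane(P,np.array([[325,150],[330,85],[205,160]])*4/3,0.01)); print(proj(P,[[.42,-.03,0],[.51,-.03,0]])*.75)
E
```

```text
[[ 0.5223  0.0447  0.01  ]
 [ 0.4637  0.0443  0.01  ]
 [ 0.532  -0.0664  0.01  ]]
[[244.0115  32.0948]
 [244.109  134.441 ]]
```

drive_tool --increments '[[[-1,0,-4,5,0,0,0],[-1,0,-8,10,0,0,0],[-1,0,-8,13,0,0,0],[-1,0,-8,15,0,0,0],[-1,0,-8,15,0,0,0]]]'

```text
time_s: 7.7
tcp_pos: [0.5245, -0.0383, 0.1047]
eef_rot: [[-1.0, 0.0, -0.001], [0.0, 1.0, 0.0], [0.001, 0.0, -1.0]]
wrist_force: [-0.2, -0.5, -1.1]
gripper_width: 0.666
grasp_force: 64.1
```

drive_tool --increments '[[[-1,0,0,1,0,0,0],[-1,0,0,2,0,0,0],[-1,0,0,2,0,0,0]]]'

```text
time_s: 7.95
tcp_pos: [0.5249, -0.0381, 0.1033]
eef_rot: [[-1.0, -0.0, -0.0], [-0.0, 1.0, 0.0], [0.0, 0.0, -1.0]]
wrist_force: [-0.0, -0.7, -0.9]
gripper_width: 0.667
grasp_force: 64.1
```

drive_tool --increments '[[[-1,0,0,1.5,0,0,0],[-1,0,0,3,0,0,0],[-1,0,0,3,0,0,0]]]'

```text
time_s: 8.2
tcp_pos: [0.5258, -0.0382, 0.1017]
eef_rot: [[-1.0, -0.0, 0.003], [-0.0, 1.0, -0.0], [-0.003, -0.0, -1.0]]
wrist_force: [-3.0, 1.0, 19.3]
gripper_width: 0.669
grasp_force: 66.2
```

drive_tool --increments '[[[-1,6.2,0,-0.9,0,-0.061,0],[-1,12.5,0,-0.7,0,-0.122,0],[-1,18.7,0,-0.1,0,-0.183,0],[-1,25,0,0.9,0,-0.244,0],[-1,31,0,2.2,0,-0.305,0],[-1,37,0,3.9,0,-0.367,0],[-1,43.7,0,6.3,0,-0.436,0],[-1,43.7,0,6.3,0,-0.436,0]]]'

```text
time_s: 8.87
tcp_pos: [0.4778, -0.038, 0.0928]
eef_rot: [[-0.905, -0.0, 0.425], [0.0, 1.0, 0.0], [-0.425, 0.0, -0.905]]
wrist_force: [1.3, 1.2, 1.5]
gripper_width: 0.661
grasp_force: 65.8
```

```bash
python3 - <<'E'
from h import *
v=vision.snapshot('side');s=env.get_state(); print(s['time_s'],s['tcp_pos'],s['wrist_force'],s['joint_pos'])
spots('side','lid_center','lid_end_a','lid_handle')
vision.snapshot('scene');spots('scene','lid_center','lid_end_a','lid_handle')
E
```

```text
8.9167 [ 0.4793 -0.0381  0.0937] [ 1.4049 -0.0611 -0.7838] [-0.107  -0.037  -0.859   0.3141  0.0453 -0.097 ]
side lid_center [([0.4988, -0.0357, 0.0548], 0.51)]
side lid_end_a [([0.4835, -0.0357, 0.0944], 0.78), ([0.5246, -0.0371, 0.0068], 0.75)]
side lid_handle [([0.5188, -0.0378, 0.0627], 0.54)]
scene lid_center [([0.4981, -0.0369, 0.0529], 0.72)]
scene lid_end_a [([0.5281, -0.0405, 0.0138], 0.86), ([0.4852, -0.0365, 0.1005], 0.82)]
scene lid_handle [([0.5253, -0.0402, 0.0623], 0.7)]
```

```bash
python3 - <<'E'
import numpy as np
t0=.436;L=99.
def tcp(th,t):
    u=np.array([-np.sin(th),np.cos(th)]);n=np.array([np.cos(th),np.sin(th)])
    return L*u+6*n-3*np.array([np.sin(t),-np.cos(t)])
p0=tcp(t0,t0);X=np.array([-np.cos(t0),-np.sin(t0)]);Z=np.array([np.sin(t0),-np.cos(t0)])
for i,th in enumerate(np.radians(np.linspace(25,79,19))[1:]):
    t=t0*(1-(i+1)/18); d=tcp(th,t)-p0; print(np.degrees(th).round(),(X@d).round(1),(Z@d).round(1),(t0-t).round(3))
E
```

```text
Traceback (most recent call last):
AttributeError: 'float' object has no attribute 'round'
```

```bash
python3 - <<'E'
import numpy as np
t0=.436;L=99.
def tcp(th,t):
    u=np.array([-np.sin(th),np.cos(th)]);n=np.array([np.cos(th),np.sin(th)])
    return L*u+6*n-3*np.array([np.sin(t),-np.cos(t)])
p0=tcp(t0,t0);X=np.array([-np.cos(t0),-np.sin(t0)]);Z=np.array([np.sin(t0),-np.cos(t0)])
for i,th in enumerate(np.radians(np.linspace(25,79,19))[1:]):
    t=t0*(1-(i+1)/18); d=tcp(th,t)-p0; print('%.0f %.1f %.1f %.3f | world %.1f %.1f'%(np.degrees(th),X@d,Z@d,t0-t,*d))
E
```

```text
28 5.1 -0.2 0.024 | world -4.7 -2.0
31 10.3 -0.1 0.048 | world -9.3 -4.3
34 15.4 0.3 0.073 | world -13.8 -6.8
37 20.5 0.9 0.097 | world -18.1 -9.5
40 25.5 1.8 0.121 | world -22.3 -12.4
43 30.5 3.0 0.145 | world -26.4 -15.6
46 35.4 4.5 0.170 | world -30.2 -19.0
49 40.2 6.2 0.194 | world -33.9 -22.6
52 45.0 8.2 0.218 | world -37.3 -26.4
55 49.6 10.4 0.242 | world -40.6 -30.3
58 54.1 12.8 0.266 | world -43.6 -34.5
61 58.5 15.5 0.291 | world -46.5 -38.8
64 62.7 18.5 0.315 | world -49.1 -43.2
67 66.8 21.6 0.339 | world -51.4 -47.8
70 70.7 25.0 0.363 | world -53.6 -52.5
73 74.4 28.5 0.388 | world -55.4 -57.3
76 78.0 32.3 0.412 | world -57.0 -62.2
79 81.3 36.3 0.436 | world -58.4 -67.2
```

drive_tool --increments '[[[-1,5.1,0,-0.2,0,0.024,0],[-1,10.3,0,0,0,0.048,0],[-1,15.4,0,0.3,0,0.073,0],[-1,20.5,0,0.9,0,0.097,0],[-1,25.5,0,1.8,0,0.121,0],[-1,30.5,0,3,0,0.145,0],[-1,35.4,0,4.5,0,0.17,0],[-1,40.2,0,6.2,0,0.194,0],[-1,45,0,8.2,0,0.218,0],[-1,45,0,8.2,0,0.218,0]]]'

```text
time_s: 10.1
tcp_pos: [0.4447, -0.0385, 0.068]
eef_rot: [[-0.976, -0.0, 0.216], [-0.0, 1.0, -0.0], [-0.216, -0.0, -0.976]]
wrist_force: [-8.5, -0.4, 16.1]
gripper_width: 0.665
grasp_force: 72.8
```

```bash
python3 - <<'E'
from h import *
v=vision.snapshot('side');s=env.get_state(); print(s['time_s'],s['tcp_pos'],s['wrist_force'],s['joint_pos'])
spots('side','lid_center','lid_end_a','lid_handle')
vision.snapshot('scene');spots('scene','lid_center','lid_end_a','lid_handle')
E
```

```text
10.15 [ 0.4447 -0.0384  0.0681] [-6.7457 -1.1595 12.4594] [-0.1002  0.0672 -0.7375  0.549   0.0212 -0.098 ]
side lid_center [([0.4785, -0.0382, 0.0429], 0.59)]
side lid_end_a [([0.5195, -0.0367, 0.0119], 0.79), ([0.4507, -0.039, 0.0774], 0.68)]
side lid_handle [([0.4889, -0.0398, 0.0577], 0.89)]
scene lid_center [([0.4759, -0.0378, 0.0415], 0.75)]
scene lid_end_a [([0.52, -0.041, 0.012], 0.87), ([0.4469, -0.0402, 0.0802], 0.73)]
scene lid_handle [([0.4966, -0.0343, 0.0586], 0.75)]
```

drive_tool --increments '[[[-1,4.1,0,3.1,0,0.024,0],[-1,7.9,0,6.5,0,0.048,0],[-1,11.7,0,10.1,0,0.073,0],[-1,15.1,0,13.9,0,0.097,0],[-1,18.4,0,17.8,0,0.121,0],[-1,21.5,0,22,0,0.145,0],[-1,24.3,0,26.2,0,0.17,0],[-1,27,0,30.7,0,0.194,0],[-1,29.2,0,34.5,0,0.218,0],[-1,29.2,0,34.5,0,0.218,0]]]'

```text
time_s: 11.33
tcp_pos: [0.4231, -0.0382, 0.0271]
eef_rot: [[-1.0, -0.0, -0.002], [-0.0, 1.0, -0.0], [0.002, -0.0, -1.0]]
wrist_force: [-4.8, 0.1, 6.6]
gripper_width: 0.668
grasp_force: 78.2
```

```bash
python3 - <<'E'
from h import *
v=vision.snapshot('side');s=env.get_state(); print(s['time_s'],s['tcp_pos'],s['wrist_force'],s['joint_pos'])
spots('side','lid_center','lid_end_a','lid_handle')
w=vision.snapshot('scene');spots('scene','lid_center','lid_end_a','lid_handle')
save('f.png',np.hstack([cv2.resize(w[200:400,280:480],(400,400)),cv2.resize(v[120:320,220:420],(400,400))]))
E
```

```text
11.3833 [ 0.4232 -0.0382  0.0273] [-2.0528 -0.5013  5.086 ] [-0.09    0.2461 -0.6126  0.7134 -0.0001 -0.0903]
side lid_center []
side lid_end_a [([0.4257, -0.0392, 0.0358], 0.83), ([0.5129, -0.0394, 0.0087], 0.72)]
side lid_handle [([0.4686, -0.0398, 0.0392], 0.73)]
scene lid_center [([0.465, -0.0364, 0.022], 0.72)]
scene lid_end_a [([0.4225, -0.0379, 0.0431], 0.61), ([0.5141, -0.0401, 0.0135], 0.55)]
scene lid_handle [([0.4768, -0.0367, 0.0428], 0.78)]
```

View pics/f.png

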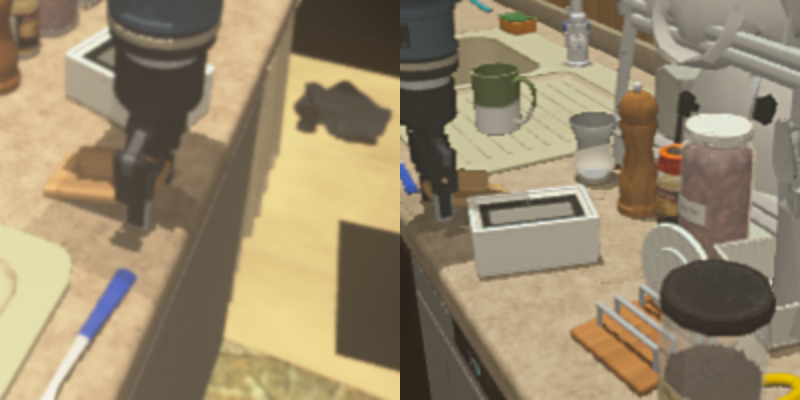

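The lid is nearly flat, grip upward at (95,160). The fingers still hold the near end just above the worktop. Releasing now.

drive_tool --increments '[[[0.9,0,0,0,0,0,0],[0.9,0,0,0,0,0,0],[0.9,0,0,0,0,0,0],[0.9,0,0,0,0,0,0],[0.9,0,0,-20,0,0,0],[0.9,0,0,-50,0,0,0],[0.9,0,0,-85,0,0,0],[0.9,0,0,-125,0,0,0],[0.9,0,0,-160,0,0,0],[0.9,0,0,-175,0,0,0]]]'

```text
time_s: 12.57
tcp_pos: [0.424, -0.0384, 0.207]
eef_rot: [[-1.0, -0.0, 0.005], [-0.0, 1.0, -0.0], [-0.005, -0.0, -1.0]]
wrist_force: [-0.2, 0.2, 0.9]
gripper_width: 0.953
grasp_force: 0.0
```

```bash
python3 - <<'E'
from h import *
s=env.get_state(); print(s['time_s'],s['tcp_pos'],s['wrist_force'])
P=par('wrist');w=vision.snapshot('wrist');save('g.png',w)
for c in('wrist','side','scene'):
  if c!='wrist': vision.snapshot(c)
  spots(c,'lid_center','lid_handle','lid_end_a','box_mouth')
  if c=='wrist':
    for l in('lid_center','box_mouth'):
      for d in vision.cut_out(l,'wrist')[:1]:
        k=max(cv2.findContours(d['region'].astype(np.uint8),0,2)[0],key=cv2.contourArea)[:,0]
        X=(toplane(P,k,.012)[:,:2]*1e3).astype(np.float32);print(l,cv2.minAreaRect(X))
E
```

```text
12.5667 [ 0.424  -0.0384  0.207 ] [-0.1953  0.1784  0.9102]
wrist lid_center [([0.4588, -0.0398, 0.0047], 0.74)]
wrist lid_handle [([0.461, -0.0362, 0.0281], 0.93)]
wrist lid_end_a [([0.51, -0.0387, 0.0112], 0.97), ([0.42, -0.0366, 0.0099], 0.87)]
wrist box_mouth []
lid_center ((460.783935546875, -36.56718444824219), (57.430477142333984, 109.6845932006836), 89.73673248291016)
box_mouth ((506.7057189941406, -199.43687438964844), (111.89659118652344, 181.97967529296875), 73.78463745117188)
side lid_center [([0.4636, -0.0364, 0.0098], 0.67), ([0.4624, -0.0375, 0.0297], 0.23)]
side lid_handle [([0.4626, -0.038, 0.0284], 0.82)]
side lid_end_a [([0.5076, -0.0392, 0.007], 0.79)]
side box_mouth [([0.4907, -0.179, 0.0584], 0.58)]
scene lid_center [([0.4602, -0.0375, 0.0072], 0.66)]
scene lid_handle [([0.4653, -0.037, 0.0285], 0.7)]
scene lid_end_a [([0.5124, -0.0402, 0.0131], 0.75), ([0.413, -0.0382, 0.0144], 0.68)]
scene box_mouth [([0.488, -0.1877, 0.059], 0.61)]
```

View pics/g.png

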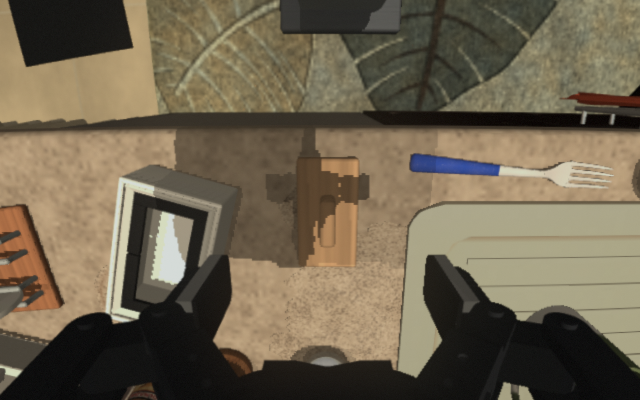

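The lid lies flat with the grip up, plate at (328,212) and square to the tool; it can be gripped by the bar now.

drive_tool --increments '[[[0.2,-20,1,20,0,0,0],[0.2,-37,1,50,0,0,0],[0.2,-37,1,85,0,0,0],[0.2,-37,1,120,0,0,0],[0.2,-37,1,145,0,0,0],[0.2,-37,1,160,0,0,0],[0.2,-37,1,168,0,0,0],[0.2,-37,1,168,0,0,0],[0.2,-37,1,168,0,0,0]]]'

```text
time_s: 14.17
tcp_pos: [0.4601, -0.0373, 0.0352]
eef_rot: [[-1.0, -0.0, 0.0], [-0.0, 1.0, -0.0], [-0.0, -0.0, -1.0]]
wrist_force: [0.7, -0.9, 0.7]
gripper_width: 0.604
grasp_force: 0.0
```

drive_tool --increments '[[[-1,0,0,0,0,0,0],[-1,0,0,0,0,0,0],[-1,0,0,0,0,0,0],[-1,0,0,0,0,0,0],[-1,0,0,0,0,0,0],[-1,0,0,0,0,0,0],[-1,0,0,0,0,0,0],[-1,0,0,0,0,0,0]]]'

```text
time_s: 14.83
tcp_pos: [0.4605, -0.0373, 0.0357]
eef_rot: [[-1.0, -0.0, 0.002], [-0.0, 1.0, -0.0], [-0.002, -0.0, -1.0]]
wrist_force: [-2.1, -0.6, 11.2]
gripper_width: 0.153
grasp_force: 59.6
```

drive_tool --increments '[[[-1,0,0,-10,0,0,0],[-1,0,0,-30,0,0,0],[-1,0,0,-60,0,0,0],[-1,0,0,-95,0,0,0],[-1,-10,0,-130,0,0,0],[-1,-25,0,-160,0,0,0.07],[-1,-30,0,-175,0,0,0.14],[-1,-30,0,-175,0,0,0.21],[-1,-30,0,-175,0,0,0.29],[-1,-30,0,-175,0,0,0.29]]]'

```text
time_s: 15.67
tcp_pos: [0.49, -0.0372, 0.2103]
eef_rot: [[-0.957, 0.29, 0.001], [0.29, 0.957, -0.0], [-0.001, 0.0, -1.0]]
wrist_force: [0.1, 0.3, -1.5]
gripper_width: 0.15
grasp_force: 58.4
```

```bash
python3 - <<'E'
from h import *
s=env.get_state(); print(s['time_s'],s['tcp_pos'],s['wrist_force'],s['gripper_width'])
P=par('wrist');w=vision.snapshot('wrist')
import pickle;pickle.dump(P,open('Pw.pkl','wb'))
spots('wrist','box_mouth','lid_center')
c=proj(P,[[.49,-.183,.06]])[0];print(c)
x0,y0=int(max(0,min(440,c[0]-100))),int(max(0,min(250,c[1]-75)));print(x0,y0)
save('i.png',cv2.resize(w[y0:y0+150,x0:x0+200],(800,600),interpolation=cv2.INTER_CUBIC))
E
```

```text
15.6667 [ 0.49   -0.0372  0.2103] [ 0.076   0.3026 -1.4956] 0.15033850840663024
wrist box_mouth [([0.491, -0.1825, 0.0601], 0.58)]
wrist lid_center []
[160.6038 238.2796]
60 163
```

View pics/i.png

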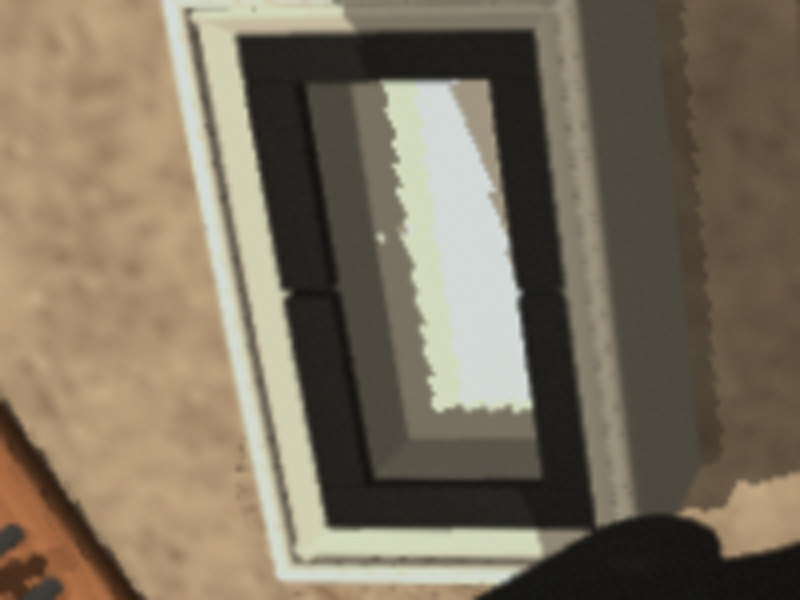

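The dark seal spans (238,35)–(593,527) in the crop. The outer rim's left edge runs (168,5)–(278,578), its right edge (578,5)–(635,515), and the bottom edge is at row 578.

```bash
python3 - <<'E'
from h import *
import pickle;P=pickle.load(open('Pw.pkl','rb'))
f=lambda l:np.array(l,float)/4+[60,163]
th=np.radians(-16.7)
for n,l,z in(('left',[[168,5],[278,578]],.06),('right',[[578,5],[635,515]],.06),('bot',[[278,580],[500,578]],.06),('seal',[[238,35],[535,32],[593,527],[328,525]],.054),('sealR@rim',[[535,32],[593,527]],.06)):
  X=toplane(P,f(l),z);d=X[1]-X[0];print(n,X[:,:2].tolist(),np.degrees(np.arctan2(d[1],d[0])))
  for yaw in(-16.7,):
    c,s=np.cos(th),np.sin(th);R=np.array([[c,-s],[s,c]]);print('  box axes',((X[:,:2]-[.49,-.183])@R*1e3).round(1).tolist())
E
```

```text
left [[0.41743422049698986, -0.20295624067835133], [0.5441466537460546, -0.24047459568471496]] -16.49352417289084
  box axes [[-63.8, -40.0], [68.4, -39.5]]
right [[0.4422724938963006, -0.1225550774341991], [0.5515585999684869, -0.1544478003211447]] -16.268712298354593
  box axes [[-63.1, 44.2], [50.8, 45.0]]
bot [[0.5446265378485999, -0.2407208781002213], [0.5580798385035763, -0.19032666486573022]] 75.05282774762141
  box axes [[68.9, -39.6], [67.3, 12.5]]
seal [[0.42750582306628476, -0.1955183141172022], [0.4452959266258224, -0.13551837344593223], [0.5546435636792828, -0.1679821908431438], [0.5372676748271605, -0.22738244238615965]] 73.48480346070377
  box axes [[-56.3, -29.9], [-56.5, 32.6], [57.6, 33.0], [58.0, -28.9]]
sealR@rim [[0.4447793707184218, -0.13290850388886724], [0.5517591133503361, -0.16466932582876162]] -16.535433829520475
  box axes [[-57.7, 35.0], [53.9, 35.3]]
```

drive_tool --increments '[[[-1,-6,-18,0,0,0,-0.007],[-1,-15,-50,0,0,0,-0.007],[-1,-25,-85,0,0,0,-0.007],[-1,-35,-117,10,0,0,-0.007],[-1,-41.3,-137.3,30,0,0,-0.007],[-1,-41.3,-137.3,60,0,0,-0.007],[-1,-41.3,-137.3,85,0,0,-0.007],[-1,-41.3,-137.3,100,0,0,-0.007],[-1,-41.3,-137.3,102,0,0,-0.007],[-1,-41.3,-137.3,102,0,0,-0.007]]]'

```text
time_s: 16.65
tcp_pos: [0.4896, -0.1804, 0.1072]
eef_rot: [[-0.961, 0.278, -0.002], [0.278, 0.961, 0.001], [0.002, 0.0, -1.0]]
wrist_force: [-0.1, -0.9, -0.7]
gripper_width: 0.153
grasp_force: 58.7
```

```bash
python3 - <<'E'
from h import *
s=env.get_state(); print(s['time_s'],s['tcp_pos'],s['eef_rot'],s['wrist_force'])
for c in('wrist','side','scene'):
  im=vision.snapshot(c);spots(c,'lid_center','lid_handle','lid_end_a')
  if c=='wrist': w=im
  if c=='side': v=im
save('j.png',np.hstack([cv2.resize(w,(480,300)),cv2.resize(v[190:290,260:360],(300,300))]))
E
```

```text
16.65 [ 0.4896 -0.1804  0.1072] [[-0.9607  0.2777 -0.0016]
 [ 0.2777  0.9607  0.0006]
 [ 0.0017  0.0001 -1.    ]] [-0.1097 -0.926  -0.6512]
wrist lid_center []
wrist lid_handle [([0.4906, -0.1783, 0.0991], 0.87)]
wrist lid_end_a [([0.4499, -0.1669, 0.08], 0.78), ([0.5413, -0.1907, 0.0848], 0.78)]
side lid_center [([0.4936, -0.1804, 0.0833], 0.75)]
side lid_handle [([0.4908, -0.1824, 0.1047], 0.66)]
side lid_end_a [([0.5377, -0.1928, 0.081], 0.88), ([0.4503, -0.168, 0.0866], 0.68)]
scene lid_center [([0.4906, -0.1805, 0.0797], 0.91)]
scene lid_handle [([0.4963, -0.1812, 0.1025], 0.86)]
scene lid_end_a [([0.5397, -0.1966, 0.0849], 0.98), ([0.4461, -0.169, 0.0848], 0.66)]
```

View pics/j.png

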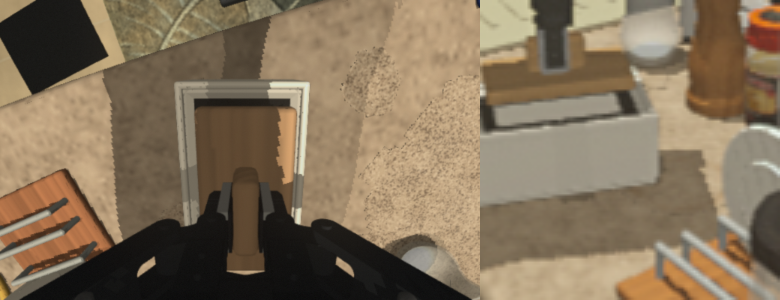

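The lid (195–297) hangs above the box rim (176–309), centred and parallel. Lowering it now.

drive_tool --increments '[[[-1,0,-0.5,3,0,0,0],[-1,0,-0.5,6,0,0,0],[-1,0,-0.5,9,0,0,0],[-1,0,-0.5,12,0,0,0],[-1,0,-0.5,15,0,0,0],[-1,0,-0.5,15,0,0,0]]]'

```text
time_s: 17.75
tcp_pos: [0.4897, -0.181, 0.0919]
eef_rot: [[-0.96, 0.279, -0.001], [0.279, 0.96, 0.0], [0.001, 0.0, -1.0]]
wrist_force: [-0.0, -0.2, -0.4]
gripper_width: 0.151
grasp_force: 58.7
```

drive_tool --increments '[[[-1,0,0,1.5,0,0,0],[-1,0,0,3,0,0,0],[-1,0,0,3,0,0,0]]]'

```text
time_s: 18.0
tcp_pos: [0.4901, -0.1811, 0.0896]
eef_rot: [[-0.96, 0.279, 0.0], [0.279, 0.96, -0.0], [-0.0, -0.0, -1.0]]
wrist_force: [-0.4, 0.4, -0.7]
gripper_width: 0.151
grasp_force: 58.6
```

drive_tool --increments '[[[-1,0,0,1.5,0,0,0],[-1,0,0,3,0,0,0],[-1,0,0,4.5,0,0,0],[-1,0,0,6,0,0,0],[-1,0,0,6,0,0,0]]]'

```text
time_s: 18.42
tcp_pos: [0.4904, -0.1815, 0.0846]
eef_rot: [[-0.96, 0.279, 0.001], [0.279, 0.96, -0.001], [-0.002, -0.001, -1.0]]
wrist_force: [-3.5, -1.4, 12.8]
gripper_width: 0.152
grasp_force: 60.7
```

drive_tool --increments '[[[-1,0,0,1,0,0,0],[-1,0,0,2,0,0,0],[-1,0,0,3,0,0,0],[-1,0,0,3,0,0,0],[-1,0,0,3,0,0,0]]]'

```text
time_s: 18.83
tcp_pos: [0.4905, -0.1815, 0.0834]
eef_rot: [[-0.96, 0.279, 0.002], [0.279, 0.96, -0.002], [-0.003, -0.001, -1.0]]
wrist_force: [-16.7, 4.0, 50.5]
gripper_width: 0.151
grasp_force: 66.0
```

drive_tool --increments '[[[-1,0,0,-1,0,0,0],[-1,0,0,-2.5,0,0,0],[0,0,0,-2.5,0,0,0],[0,0,0,-2.5,0,0,0],[0,0,0,-2.5,0,0,0],[0,0,0,-2.5,0,0,0],[0,0,0,-20,0,0,0],[0,0,0,-50,0,0,0],[0,0,0,-85,0,0,0],[0,0,0,-110,0,0,0]]]'

```text
time_s: 19.67
tcp_pos: [0.4902, -0.1811, 0.193]
eef_rot: [[-0.96, 0.279, 0.001], [0.279, 0.96, -0.0], [-0.001, 0.0, -1.0]]
wrist_force: [1.7, -0.4, 0.2]
gripper_width: 0.504
grasp_force: 0.0
```

drive_tool --increments '[[[0,0,60,-20,0,0,0],[0,0,60,-20,0,0,0],[0,0,60,-20,0,0,0]]]'

```text
time_s: 19.92
tcp_pos: [0.5083, -0.1208, 0.2123]
eef_rot: [[-0.961, 0.277, 0.003], [0.277, 0.961, 0.0], [-0.003, 0.001, -1.0]]
wrist_force: [0.0, 0.2, -0.0]
gripper_width: 0.5
grasp_force: 0.0
```

```bash
python3 - <<'E'
from h import *
s=env.get_state(); print(s['time_s'],s['tcp_pos'],s['wrist_force'])
for c in('wrist','side','scene'):
  im=vision.snapshot(c);spots(c,'lid_center','lid_handle','lid_end_a','seal_a','glass_mid','mill_mid')
  p=proj(par(c),[[.4905,-.181,.06]])[0].astype(int)
  h=50 if c!='wrist' else 90
  x=max(0,min(640-2*h,p[0]-h));y=max(0,min(400-2*h,p[1]-h))
  im=cv2.resize(im[y:y+2*h,x:x+2*h],(400,400),interpolation=cv2.INTER_CUBIC)
  if c=='wrist':w=im
  if c=='side':v=im
save('k.png',np.hstack([w,v]))
E
```

```text
19.9167 [ 0.5083 -0.1208  0.2123] [ 0.0069  0.1975 -0.0453]
wrist lid_center [([0.4887, -0.1787, 0.0533], 0.55)]
wrist lid_handle [([0.4932, -0.1819, 0.0751], 0.77), ([0.5417, -0.1922, 0.0599], 0.4)]
wrist lid_end_a [([0.5412, -0.1944, 0.061], 0.94), ([0.4483, -0.1697, 0.0569], 0.75)]Traceback (most recent call last):
  File "<stdin>", line 4, in <module>
  File "h.py", line 15, in spots
    for l in ls: print(c,l,[(np.round(d['point'],4).tolist(),round(d['score'],2)) for d in vision.spot_point(l,c)[:2]])
                                                                                           ~~~~~~~~~~~~~~~~~^^^^^
ValueError: it knows: box_mouth, drying_rack, glass_mid, lid_center, lid_end, lid_handle, mill_mid
```

drive_tool --increments '[[[-1,-25,-38,0,0,0,0],[-1,-41.6,-63,10,0,0,0],[-1,-41.6,-63,35,0,0,0],[-1,-41.6,-63,65,0,0,0],[-1,-41.6,-63,90,0,0,0],[-1,-41.6,-63,110,0,0,0],[-1,-41.6,-63,120,0,0,0],[-1,-41.6,-63,120,0,0,0],[-1,-41.6,-63,120,0,0,0]]]'

```text
time_s: 20.87
tcp_pos: [0.5289, -0.196, 0.0909]
eef_rot: [[-0.96, 0.28, -0.0], [0.28, 0.96, 0.0], [0.001, -0.0, -1.0]]
wrist_force: [-0.3, 0.3, 0.3]
gripper_width: -0.002
grasp_force: 0.0
```

drive_tool --increments '[[[-1,0,0,2,0,0,0],[-1,0,0,4,0,0,0],[-1,0,0,6,0,0,0],[-1,0,0,7.5,0,0,0],[-1,0,0,8.5,0,0,0],[-1,0,0,8.5,0,0,0]]]'

```text
time_s: 21.37
tcp_pos: [0.5291, -0.1955, 0.0821]
eef_rot: [[-0.96, 0.279, -0.0], [0.279, 0.96, -0.0], [0.0, -0.0, -1.0]]
wrist_force: [-0.3, 0.5, -0.4]
gripper_width: -0.003
grasp_force: 0.0
```

drive_tool --increments '[[[-1,0,0,1,0,0,0],[-1,0,0,2,0,0,0],[-1,0,0,2,0,0,0]]]'

```text
time_s: 21.62
tcp_pos: [0.5293, -0.1956, 0.0814]
eef_rot: [[-0.96, 0.279, 0.001], [0.279, 0.96, -0.0], [-0.001, -0.0, -1.0]]
wrist_force: [-7.3, 3.2, 20.4]
gripper_width: -0.001
grasp_force: 10.1
```

drive_tool --increments '[[[-1,0,0,-12,0,0,0],[-1,0,0,-40,0,0,0],[-1,20,1,-40,0,0,0],[-1,50,2,-40,0,0,0],[-1,75,3,-40,0,0,0],[-1,83,3,-40,0,0,0],[-1,83,3,-25,0,0,0],[-1,83,3,-12,0,0,0],[-1,83,3,-7,0,0,0],[-1,83,3,-7,0,0,0]]]'

```text
time_s: 22.45
tcp_pos: [0.4499, -0.1694, 0.0863]
eef_rot: [[-0.96, 0.279, -0.001], [0.279, 0.96, 0.001], [0.002, 0.0, -1.0]]
wrist_force: [-0.0, 0.6, -0.4]
gripper_width: -0.004
grasp_force: 0.0
```

drive_tool --increments '[[[-1,0,0,2,0,0,0],[-1,0,0,4,0,0,0],[-1,0,0,6,0,0,0],[-1,0,0,7,0,0,0],[-1,0,0,7,0,0,0]]]'

```text
time_s: 22.87
tcp_pos: [0.4507, -0.1697, 0.0813]
eef_rot: [[-0.96, 0.279, 0.001], [0.279, 0.96, -0.001], [-0.001, -0.0, -1.0]]
wrist_force: [-6.0, 2.7, 22.1]
gripper_width: 0.001
grasp_force: 10.8
```

Both ends stop firm at the same height. Now I'll retreat and check.

drive_tool --increments '[[[-1,0,0,-12,0,0,0],[-1,0,0,-50,0,0,0],[-1,0,0,-90,0,0,0],[-1,0,30,-125,0,0,0],[-1,0,70,-130,0,0,0],[-1,0,90,-130,0,0,0],[-1,0,90,-130,0,0,0]]]'

```text
time_s: 23.45
tcp_pos: [0.4769, -0.08, 0.2114]
eef_rot: [[-0.961, 0.276, 0.003], [0.276, 0.961, 0.001], [-0.002, 0.001, -1.0]]
wrist_force: [-0.4, -0.2, -0.7]
gripper_width: -0.002
grasp_force: 0.0
```

```bash
python3 - <<'E'
from h import *
s=env.get_state(); print(s['time_s'],s['tcp_pos'],s['wrist_force'])
for c in('wrist','side','scene'):
  im=vision.snapshot(c);spots(c,'lid_center','lid_end_a','glass_mid','mill_mid')
  p=proj(par(c),[[.4905,-.181,.06]])[0].astype(int)
  h=50 if c!='wrist' else 90
  x=max(0,min(640-2*h,p[0]-h));y=max(0,min(400-2*h,p[1]-h))
  im=cv2.resize(im[y:y+2*h,x:x+2*h],(400,400),interpolation=cv2.INTER_CUBIC)
  if c=='wrist':w=im
  if c=='side':v=im
save('k.png',np.hstack([w,v]))
E
```

```text
23.45 [ 0.4769 -0.08    0.2114] [-0.4239 -0.2077 -0.7396]
wrist lid_center [([0.4895, -0.1815, 0.0539], 0.82)]
wrist lid_end_a [([0.4492, -0.1686, 0.057], 0.96), ([0.5399, -0.1938, 0.0614], 0.62)]
wrist glass_mid []
wrist mill_mid []
side lid_center [([0.4913, -0.181, 0.0568], 0.8)]
side lid_end_a [([0.5377, -0.1955, 0.0606], 0.61)]
side glass_mid [([0.6515, -0.0466, 0.0487], 0.88)]
side mill_mid [([0.6495, -0.1532, 0.085], 0.92)]
scene lid_center [([0.4882, -0.1821, 0.0561], 0.87)]
scene lid_end_a [([0.539, -0.1928, 0.0583], 0.65), ([0.444, -0.1687, 0.0627], 0.59)]
scene glass_mid [([0.6478, -0.0392, 0.0423], 0.86)]
scene mill_mid [([0.6535, -0.1494, 0.082], 0.84)]
```

View pics/k.png

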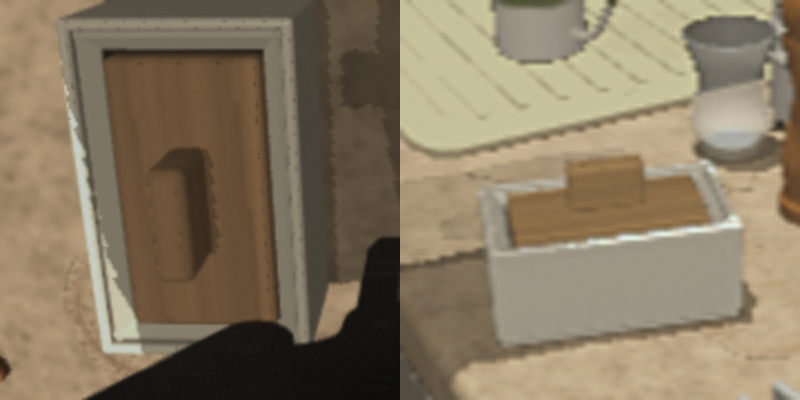

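The lid sits level in the mouth (plate from (105,50) to (275,325)), flush with the rim at both ends. The glass and the mill are still standing.

```bash
python3 -c "
from plant import env
print(env.hand_in())"
```

```text
the job is handed in; nothing more can be done
None
```

The lid was laid flat and released, then picked up by its grip, set in the box and pressed home; both ends stopped firm and flush with the rim, the glass and pepper mill are still standing, and I handed the job in at about 24 s.

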